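Probe a pipe bore through a sliding guide

TASK

First slide the guide along its rail until its hole stands centrally over the pipe stub, and leave it there. Then take the probe rod with the square grip out of the tool rack and lower it upright through the guide hole into the pipe, without the probe touching the guide, the fixture or the pipe, until its tip is halfway down the pipe. Finish while holding it there by its grip, still, upright and centred in the guide hole (do not put it down or let go), and leave the other tools and clutter where they are.

Things in the scene. Friction and masses are not known exactly. Their poses are not given: they have to be found in the camera images.
- fixture: Fixed fixture, left or right of the robot's centre line, turned a little. Grey base plate 8 mm thick, own x -50 to +85 mm, y +-130 mm; aluminium rail 30 mm wide along own y at x = +55 mm, top 60 mm up, between end posts 69 mm high. Origin on the table, below the line the guide hole travels on, midway along the rail; x from that line to the rail, y along the rail, z up.
- guide (a joint): Position of the sliding guide along the fixture's +y, 0 to 0.14 m; its hole is at fixture y = value - 0.07. Starts at 0 to 0.025; friction about 2 N, stays where left. A steel saddle on the rail (46 mm in x, 50 mm in y, top 82 mm above the table) with a flat arm 40 mm wide, 72 to 82 mm above the table, over the base plate, with the guide hole through it, and a black knob on the saddle.
- guide_hole (a point): Centre of the round guide hole, 24 mm in diameter and 10 mm deep (right through), at the top face of the guide arm, 82 mm above the table; axes as the fixture's. The arm ends 25 mm beyond it.
- guide_knob (a point): Centre of the top of the black knob on the saddle, 124 mm above the table, 55 mm in the fixture's +x from the hole. The knob is a block 16 mm (fixture x) by 24 mm (fixture y, the sliding direction), 42 mm tall above the saddle top.
- pipe_mouth (a point): Centre of the open top of the pipe stub, 58 mm above the table. Upright steel pipe, 48 mm outside, 38 mm inside, 50 mm tall, fixed in a low dark clamp shoe on the base plate at fixture x = 0, y 0 to +65 mm. The guide hole can be slid over it, with 14 mm of air between. The bore is open down to the base plate, 50 mm below the mouth.
- rack: Wooden tool rack fixed to the table: board 70 x 270 x 12 mm on two end legs, top 125 mm above the table, open below. Three 16 mm holes along its own y at -90, 0 and +90 mm; in each a hand tool hangs by its collar, in any order. Origin on the table under the middle hole; y along the row.
- probe: Probe rod, the only tool in the rack with a square grip; 0.11 to 0.22 kg. Origin on its axis at the underside of its collar (30 mm wide, 6 mm thick), z up. Black grip 24 x 24 mm (faces along own x and y) 6 to 56 mm above the origin, steel button to 62 mm. Steel rod, 10 mm in diameter, 100 mm down from the origin. Hangs upright in a rack hole with 3 mm play, origin 125 mm above the table.
- probe_tip (a point): Lower end of the probe's rod, on its axis, 100 mm below the probe's origin.
- scraper: Bystander: tool in the rack with a round wooden handle 28 mm wide rising 56 mm above its collar. Origin under its collar.
- gauge: Bystander: tool in the rack with a short round aluminium grip, 24 mm wide, rising 41 mm above its collar. Origin under its collar.
- spray_can: Bystander: spray can 56 mm wide, 160 mm tall, beyond the work. Origin at its foot.
- carton: Bystander: cardboard carton 60 x 40 x 40 mm. Origin under its centre.
- hammer: Bystander: hammer lying on the table, about 280 mm long. Origin below its middle.
- offcut: Bystander: steel angle offcut 120 mm long, legs 30 mm. Origin under its centre.
Things that resemble listed ones, but are neither listed nor needed, are in the scene too. Leave any green, purple or red look-alike of the probe alone.

How it is judged:
By the outcome, as a careful person would: the job done as asked, in the order asked, and still so for the second after the job is handed in, while the arm keeps its last pose, push and grip.
It also fails if it takes over 64 s, if anything falls off the work surface, if the arm or the gripper's body presses on something with over 40 N, if the wrist force passes 120 N, or if a joint passes its speed limit or range.

ROBOT

A 6-joint arm with a two-finger parallel gripper is mounted at the origin on the work surface. World frame = base frame: x ahead of the robot, y to its left, z up, the work surface at z = 0. Lengths are in mm, angles in rad, forces in N, time in s.
With the tool pointing down it reaches from about 275 to 1000 mm from the base axis. Payload 8.4 kg.
Tool frame: the origin (TCP) lies on the centre line of the jaws, within the pads' length; the fingertips stand 22 mm ahead of it and the grasp point (between the pads) lies 3 mm ahead of it; z points along the fingers, y is the direction in which the jaws open and shut (so a half turn about z gives the same grasp; the last joint's range is limited). The gripper opens to 85 mm and grips with 20 to 120 N. Pads are 22 mm wide; open, the fingers measure 114 mm over their backs; the gripper's body (76 mm by 85 mm) begins 54 mm behind the grasp point. The pads swing forward as they close: fully open they stand 13 mm farther back than shut.
Start: joints at [1.163, 0.353, 1.633, -0, 1.155, -0.002], TCP at [246.72, 574.245, 253.281] pointing down, gripper open.
Joint ranges: [-2.63, 2.63], [-0.92, 2.1], [0.06, 2.66], [-1.3, 4.44], [0, 2.69], [-3.02, 3.02]. Speed limits (rad/s): [2.22, 2.22, 2.79, 3.14, 3.14, 3.14].

INTERFACE

Orientations are given as [roll, pitch, yaw] about the fixed x, y, z axes, in that order (R = Rz(yaw) Ry(pitch) Rx(roll)).
In Python, from rig import r gives the robot as it stands.
- The arm moves only by the tool carry_out, never from a script. Its argument "rows" is text: rows parted by semicolons, each of 5 numbers parted by spaces: the opening, from 0 (shut) to 1 (fully open), then the shift along the tool's x, y, z in units of 30 mm (1.0 is 30 mm), then the turn about the tool's z in units of 8 degrees (1.0 is 8 degrees). A call has 1 to 12 rows; each row shifts and turns the commanded pose from where the row before left it, along the tool's axes as they then stand; what a row does not reach is not made up. A row lasts 1/8 s, in which the tool goes at most 62.5 mm and 10.7 degrees, less where a joint would pass 70% of its speed; a pose out of reach is approached as far as the arm can. A call is refused whole if a number of a shift passes 1 or a number of a turn 1, either way. A call with a gripper value outside its range is refused whole. The fingers move at their own pace and stop on an object; "newtons" is the grip in N (left out, the last holds). Time passes only in rows, so rows that do not move let the fingers close. It gives the time, the measured TCP pose, the force and the opening at its end, in the units of the state.
- r.sense(): the state, without advancing time (a new reading comes with each control period).
- r.grab_frame(name): name is "side" or "top"; returns the picture (480x640x3 uint8, blue, green, red); there is no depth.
- r.get_calibration(name): a dict with "intrinsics" (3x3 intrinsics, pixels), "k1" (the pictures are not rectified: a ray, as slopes to the right and down, at radius r is drawn at 1 + k1 r^2 times it, then the intrinsics apply), "position" and "rotation" of the camera in the world. Camera axes: x right, y up, looking along -z (the intrinsics and any distortion apply to the point x, -y, -z); pixel columns grow to the right and rows downward; lengths in mm; the calibration is good to about 2 mm. A picture is of the moment at which its call begins. get_calibration takes no time and is no camera call.
- r.sign_off(): hands the job in, once; it reports no verdict.
The state is a dict: "clock": time; "qpos": joint angles; "qvel": joint speeds; "joint_efforts": joint torques, N m; "eef_pos": TCP position; "tcp_rot": TCP orientation; "contact_force": force on the tool from outside, world axes, zero at the start; "wrist_torque": the same for the moment, N m; "opening": opening from 0.0 (shut) to 1.0 (fully open).
Only numpy, scipy, OpenCV 4.12 (cv2) and the standard library are available. Lean on these libraries where they do the work, as an engineer would, in place of code of your own. Each camera call takes 0.05 s, during which the arm holds its last target.

## Working session

There is one attempt and no reset: what is moved stays moved. The work goes in short steps, Python scripts to look and compute and a tool call to move; the robot and the scene stay as the last step left them, time stands still between calls to the robot, and variables do not carry over. Pictures are saved under pics/ and viewed, and the job is handed in when it is done.

Besides the shell and the picture viewer there is one more tool, called after ">>>" by a JSON object that holds its "method" and its "body", one argument or row to a line. carry_out: Moves the arm, as the interface text tells. Its arguments: {"type":"object","properties":{"rows":{"type":"string"},"newtons":{"type":"number"}},"required":["rows"]}

```bash
mkdir -p pics; ls; python3 - <<'E'
from rig import r
import cv2
print(r.sense())
for n in("side","top"):
    c=r.get_calibration(n);print(n,c)
    cv2.imwrite(f"pics/{n}0.png",r.grab_frame(n))
E
```

```text
pics
{'clock': 0.0, 'qpos': array([ 1.16258550e+00,  3.53668663e-01,  1.63414391e+00,  1.78340001e-05,
        1.15520809e+00, -2.39607692e-03]), 'qvel': array([ 0.0013704 , -0.00063362, -0.00011866,  0.00085517,  0.00081584,
       -0.00079754]), 'joint_efforts': array([ 2.84217240e-03, -6.05247688e+01, -3.42065227e+01,  2.76144719e-04,
        9.38552519e-03,  8.76724528e-06]), 'eef_pos': array([246.54211959, 573.82389324, 252.54466906]), 'tcp_rot': array([-3.14016469e+00, -1.97272175e-05,  2.73577068e+00]), 'contact_force': array([-0.00241706, -0.75394713, -0.05927577]), 'wrist_torque': array([-0.02662479,  0.02018466, -0.01917954]), 'opening': 1.0038152809353642}
side {'intrinsics': array([[464.03842207,   0.        , 318.89355579],
       [  0.        , 464.03842207, 235.06861573],
       [  0.        ,   0.        ,   1.        ]]), 'k1': -0.05420896628388807, 'position': array([ 426.81728305, -789.01991235,  593.72031766]), 'rotation': array([ 0.97588389,  0.02236318, -0.21922947])}
top {'intrinsics': array([[619.75897863,   0.        , 328.33731734],
       [  0.        , 619.75897863, 246.03647263],
       [  0.        ,   0.        ,   1.        ]]), 'k1': -0.19930738075008086, 'position': array([ 512.27657586,  -85.34398473, 1303.40677083]), 'rotation': array([ 0.05938829, -0.00488083, -1.56373568])}
```

View pics/side0.png

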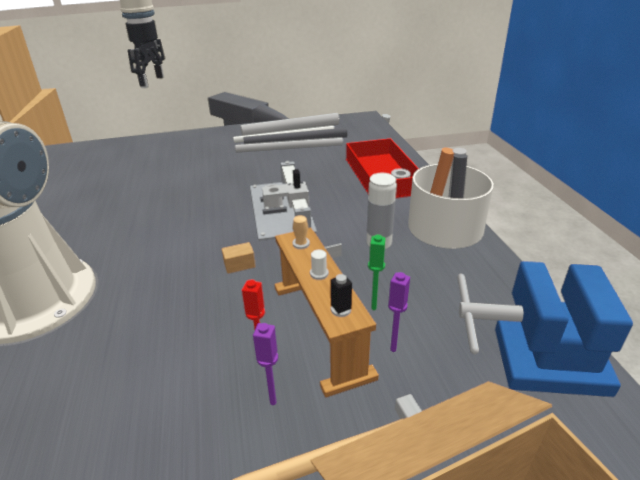

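View pics/top0.png

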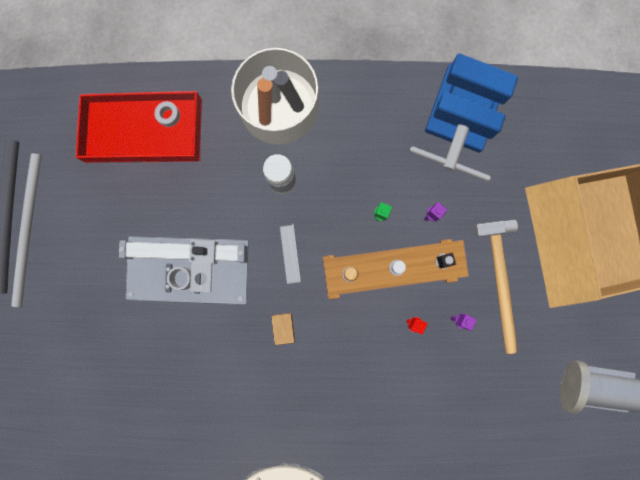

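```bash
cat > h.py <<'E'
import numpy as np, cv2
from scipy.spatial.transform import Rotation as Ro
def cam(r,n):
    c=r.get_calibration(n); return c['intrinsics'],c['k1'],np.array(c['position']),Ro.from_euler('xyz',c['rotation']).as_matrix()
def proj(C,P):
    K,k,p,R=C; q=(np.atleast_2d(P)-p)@R; s=np.c_[q[:,0]/-q[:,2],-q[:,1]/-q[:,2]]
    s=s*(1+k*(s**2).sum(1,keepdims=True)); return s@K[:2,:2].T+K[:2,2]
def ray(C,uv):
    K,k,p,R=C; uv=np.atleast_2d(np.float64(uv))
    s=cv2.undistortPoints(uv[:,None],K,np.array([k,0,0,0,0]))[:,0]
    return np.c_[s[:,0],-s[:,1],-np.ones(len(s))]@R.T
def atz(C,uv,z):
    d=ray(C,uv); t=(z-C[2][2])/d[:,2]; return C[2]+d*t[:,None]
E
python3 - <<'E'
import cv2
t=cv2.imread('pics/top0.png'); s=cv2.imread('pics/side0.png')
cv2.imwrite('pics/t_fix.png',cv2.resize(t[225:315,110:260],None,fx=5,fy=5,interpolation=cv2.INTER_CUBIC))
cv2.imwrite('pics/t_rack.png',cv2.resize(t[225:315,315:475],None,fx=5,fy=5,interpolation=cv2.INTER_CUBIC))
cv2.imwrite('pics/s_all.png',cv2.resize(s[150:350,230:430],None,fx=3,fy=3,interpolation=cv2.INTER_CUBIC))
E
```

```text
(no output)
```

View pics/t_fix.png

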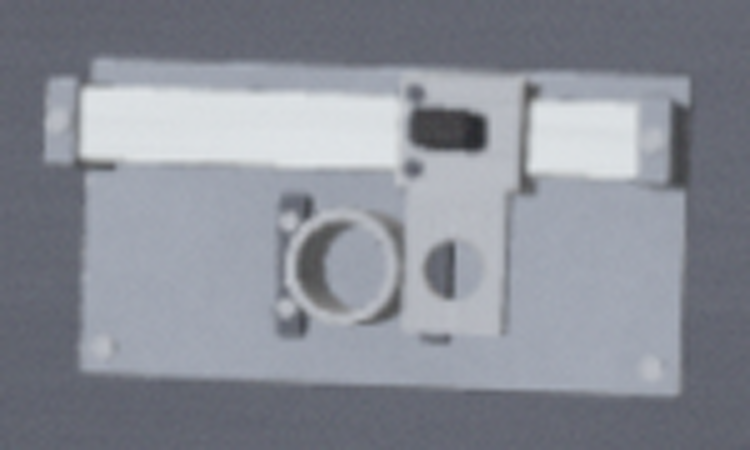

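View pics/t_rack.png

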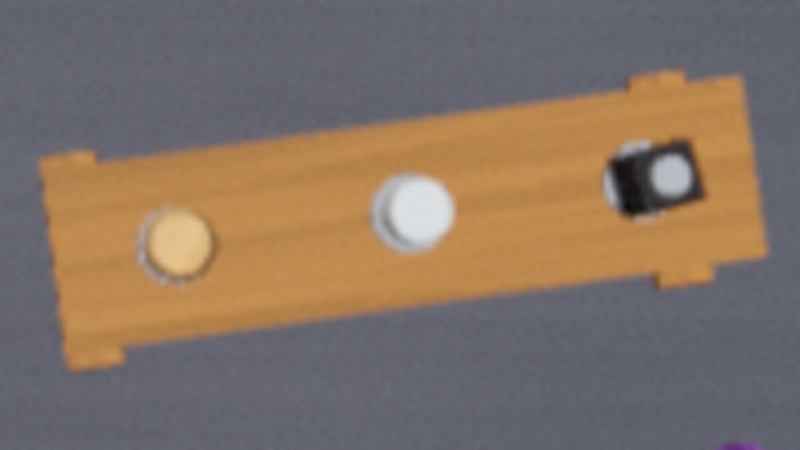

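View pics/s_all.png

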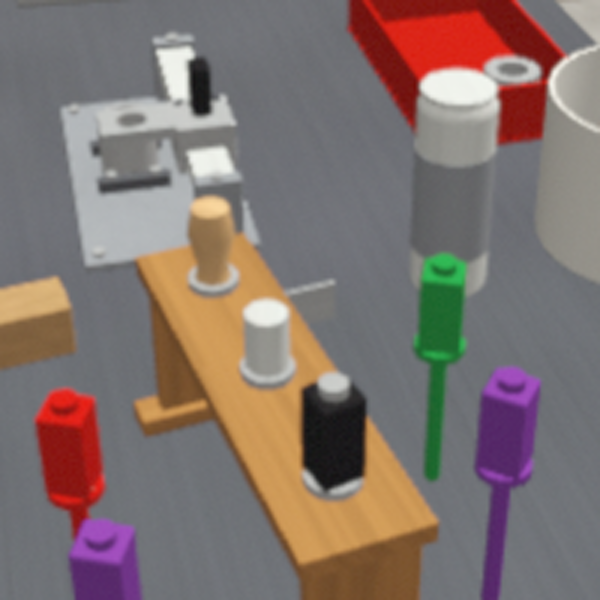

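```bash
cat > m.py <<'E'
from rig import r
from h import *
from scipy.optimize import least_squares
T=cam(r,'top');S=cam(r,'side')
f=lambda a,ox,oy,k:(np.array(a,float)+.5)/k-.5+[ox,oy]
ft=lambda *a:f(a,110,225,5)
fr=lambda *a:f(a,315,225,5)
fs=lambda *a:f(a,230,150,3)
def fx(x,y,z,P): 
    c,s=np.cos(P[2]),np.sin(P[2]); return np.array([P[0]+c*x-s*y,P[1]+s*x+c*y,z])
E
python3 - <<'E'
from m import *
np.set_printoptions(precision=1,suppress=True)
pl=atz(T,ft((92,58),(690,78),(680,395),(80,372)),8);print('plate',pl)
print(np.linalg.norm(np.diff(pl,axis=0),axis=1))
pm=atz(T,ft((345,265)),58);h=atz(T,ft((454,268)),82);print('pipe',pm,'hole',h)
d=(pl[0]+pl[3]-pl[1]-pl[2])/2; yaw=np.arctan2(-d[0],d[1]);print('yaw',yaw)
print('side: pipe? hole',atz(S,fs((132,119)),82))
pl2=atz(S,fs((62,106),(86,267),(258,245)),8);print('side plate',pl2)
c=pl.mean(0);R=yaw
print('origin',c-17.5*np.array([np.cos(yaw),np.sin(yaw),0]))
# rack
rb=atz(T,fr((42,157),(743,76),(768,257),(68,345)),125);print('rack',rb,np.linalg.norm(np.diff(rb,axis=0),axis=1))
c=rb.mean(0);d=(rb[0]+rb[3]-rb[1]-rb[2])/2;ry=np.arctan2(-d[0],d[1]);print(c,ry)
print('probe hole pred',c-90*np.array([-np.sin(ry),np.cos(ry),0]))
print('button',atz(T,fr((672,175)),187),'grip top corners',atz(T,fr((692,140),(705,199),(648,208),(640,150)),181))
print('side button',atz(S,fs((334,381)),187))
print('gauge top',atz(T,fr((421,212)),166),atz(S,fs((266,311)),166),'scr',atz(T,fr((181,243)),181),atz(S,fs((211,209)),181))
E
```

```text
plate [[607.3 337.6   8. ]
 [600.4  78.6   8. ]
 [467.4  81.1   8. ]
 [473.1 340.    8. ]]
[259.1 133.  259. ]
pipe [[520.  212.6  58. ]] hole [[519.1 162.6  82. ]]
yaw -0.024300324027138748
side: pipe? hole [[519.7 162.5  82. ]]
side plate [[475.1 341.1   8. ]
 [467.7  78.7   8. ]
 [598.5  75.6   8. ]]
origin [519.6 209.8   8. ]
rack [[ 563.3  -80.6  125. ]
 [ 596.3 -350.3  125. ]
 [ 526.7 -359.9  125. ]
 [ 491.9  -91.   125. ]] [271.8  70.3 271.1]
[ 544.6 -220.4  125. ] 0.12511527911928
probe hole pred [ 555.8 -309.7  125. ]
button [[ 555.6 -309.9  187. ]] grip top corners [[ 568.7 -318.6  181. ]
 [ 547.1 -323.3  181. ]
 [ 543.7 -302.1  181. ]
 [ 564.9 -299.2  181. ]]
side button [[ 556.  -307.8  187. ]]
gauge top [[ 542.2 -220.4  166. ]] [[ 543.1 -219.1  166. ]] scr [[ 530.1 -131.4  181. ]] [[ 530.  -137.8  181. ]]
```

```bash
cat >> m.py <<'E'
def to(target,yaw,cur=None):
    s=r.sense();e=s['eef_pos'] if cur is None else np.array(cur);ya=s['tcp_rot'][2]
    dy=(yaw-ya+np.pi)%(2*np.pi)-np.pi
    d=np.array(target)-e;c,sn=np.cos(yaw),np.sin(yaw)
    u=np.array([d@[c,sn,0],d@[sn,-c,0],-d[2]])/30
    print('turn first %.2f'%(-np.degrees(dy)/8),'then xyz units',np.round(u,2),'now',np.round(e,1),np.round(s['tcp_rot'],4),'t',round(s['clock'],2),'F',np.round(s['contact_force'],1),'op',round(s['opening'],3))
E
python3 - <<'E'
from m import *
np.set_printoptions(precision=1,suppress=True)
to([574.1,161.3,252],np.pi-.0243)
# lookalike heads: triangulate button tops
def tri(a,b):
    ra=ray(T,a)[0];rb=ray(S,b)[0];A=np.c_[ra,-rb];t=np.linalg.lstsq(A,S[2]-T[2],rcond=None)[0]
    p,q=T[2]+ra*t[0],S[2]+rb*t[1];return (p+q)/2,np.linalg.norm(p-q)
print('green',tri((385,209),(378,238)),'pur1',tri((438,209),(400,276)))
print('red',tri((417,325),(252,285)),'pur2',tri((467,322),(264,329)))
print('can',tri((278,163),(382,182)))
print('knob', tri(ft((445,130))[0],fs((200,62))[0]))
print('pipe side', proj(S,[[520,212.6,58]]))
E
```

```text
turn first -2.73 then xyz units [-11.2 -13.5   0. ] now [246.5 573.9 252.6] [-3.1  0.   2.7] t 0.1 F [-0.3 -0.1 -0.5] op 1.0
green (array([ 649.4, -195.1,  160.9]), np.float64(1.2489714643882397)) pur1 (array([ 650.3, -294.8,  159.2]), np.float64(1.9225030150558915))
red (array([ 434.9, -256.3,  154.5]), np.float64(0.029843818182127543)) pur2 (array([ 440.7, -350.5,  155.8]), np.float64(0.8236524417113001))
can (array([731.5,   6.9, 151.9]), np.float64(10.979038966878022))
knob (array([573.1, 158. , 125.8]), np.float64(2.7170099605136078))
pipe side [[271.7 188.5]]
```

>>> {"method": "carry_out", "body": {
  "rows": "1 0 0 0 -0.91;1 0 0 0 -0.91;1 0 0 0 -0.91",
  "newtons": 30
}}

```text
clock: 0.48
eef_pos: [246.6, 574.0, 252.8]
tcp_rot: [-3.141, -0.0, 3.121]
contact_force: [-0.1, -1.2, -1.3]
opening: 1.004
```

>>> {"method": "carry_out", "body": {
  "rows": "0.7 -0.8 -0.96 0 0;0.7 -0.8 -0.96 0 0;0.7 -0.8 -0.96 0 0;0.7 -0.8 -0.96 0 0;0.7 -0.8 -0.96 0 0;0.7 -0.8 -0.96 0 0;0.7 -0.8 -0.96 0 0;0.7 -0.8 -0.96 0 0;0.7 -0.8 -0.96 0 0;0.7 -0.8 -0.96 0 0;0.7 -0.8 -0.96 0 0;0.7 -0.8 -0.96 0 0"
}}

```text
clock: 1.98
eef_pos: [526.6, 220.5, 253.0]
tcp_rot: [-3.141, -0.0, 3.117]
contact_force: [-0.5, 0.6, 0.4]
opening: 0.7
```

>>> {"method": "carry_out", "body": {
  "rows": "0.7 -0.8 -0.98 0 0;0.7 -0.8 -0.98 0.2 0;0.7 0 0 0.8 0;0.7 0 0 0.5 0;0.7 0 0 0 0"
}}

```text
clock: 2.6
eef_pos: [571.6, 161.7, 206.9]
tcp_rot: [-3.141, -0.003, 3.117]
contact_force: [-0.3, -0.7, 0.2]
opening: 0.699
```

```bash
python3 - <<'E'
from m import *
to([574.1,161.3,115],np.pi-.0243)
for n in('side','top'): cv2.imwrite(f'pics/{n}1.png',r.grab_frame(n))
t=cv2.imread('pics/top1.png'); s=cv2.imread('pics/side1.png')
cv2.imwrite('pics/c1.png',np.hstack([cv2.resize(t[215:315,130:260],None,fx=3,fy=4*.75),cv2.resize(s[100:250,220:350],None,fx=3,fy=3)[:300]]))
E
```

```text
turn first 0.00 then xyz units [-0.08 -0.01  3.06] now [571.6 161.7 206.9] [-3.1408e+00 -2.8000e-03  3.1174e+00] t 2.6 F [-0.3 -0.7  0.2] op 0.699
```

View pics/c1.png

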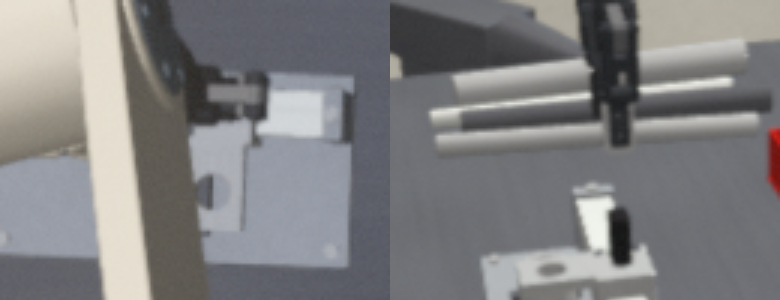

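The arm is over the knob: in the side view the fingers are centred above the black knob, and in the top view they sit over the saddle. I'll go down and close on it.

>>> {"method": "carry_out", "body": {
  "rows": "0.7 -0.05 0 0.8 0;0.7 0 0 0.8 0;0.7 0 0 0.8 0;0.7 0 0 0.6 0;0.7 0 0 0 0;0.4 0 0 0 0;0.1 0 0 0 0;0 0 0 0 0;0 0 0 0 0;0 0 0 0 0",
  "newtons": 30
}}

```text
clock: 3.95
eef_pos: [574.9, 162.0, 119.5]
tcp_rot: [3.141, 0.002, 3.117]
contact_force: [-1.3, 0.8, 6.0]
opening: 0.278
```

```bash
python3 - <<'E'
from m import *
to([574.1,161.3,115],np.pi-.0243)
E
```

```text
turn first -0.00 then xyz units [ 0.03 -0.02  0.15] now [574.9 162.  119.5] [3.1408e+00 1.9000e-03 3.1170e+00] t 3.95 F [-1.3  0.8  6. ] op 0.278
```

Opening 0.278 is about 24 mm, so the knob is gripped. Now I'll slide it about 50 mm along tool +y.

>>> {"method": "carry_out", "body": {
  "rows": "0 0 0.2 0 0;0 0 0.3 0 0;0 0 0.3 0 0;0 0 0.3 0 0;0 0 0.3 0 0;0 0 0.2 0 0;0 0 0.07 0 0;0 0 0 0 0;0 0 0 0 0"
}}

```text
clock: 5.08
eef_pos: [576.1, 212.1, 119.5]
tcp_rot: [3.141, 0.002, 3.117]
contact_force: [-0.5, 1.0, 6.5]
opening: 0.273
```

```bash
python3 - <<'E'
from m import *
to([574.9+.0243*50,212,119.5],np.pi-.0243)
E
```

```text
turn first -0.00 then xyz units [ 0. -0. -0.] now [576.1 212.1 119.5] [3.1407e+00 1.9000e-03 3.1170e+00] t 5.08 F [-0.5  1.   6.5] op 0.273
```

```bash
cat >> m.py <<'E'
def circ(c,rad): 
    a=np.linspace(0,2*np.pi,60);return np.c_[c[0]+rad*np.cos(a),c[1]+rad*np.sin(a),np.full(60,c[2])]
def ov(img,C,box,k,circles,fn):
    x0,y0,x1,y1=box
    o=cv2.resize(img[y0:y1,x0:x1],None,fx=k,fy=k,interpolation=cv2.INTER_CUBIC)
    raw=o.copy()
    for c,rad,col in circles:
        p=(proj(C,circ(c,rad))-[x0,y0]+.5)*k-.5
        cv2.polylines(o,[np.round(p*8).astype(np.int32)],True,col,1,cv2.LINE_AA,3)
    cv2.imwrite(fn,np.hstack([raw,o]))
E
python3 - <<'E'
from m import *
t=cv2.imread('pics/top0.png');s0=cv2.imread('pics/side0.png');s=r.grab_frame('side')
P=[520,212.6,58]
G=(0,255,0);Rr=(0,0,255);Y=(0,255,255)
ov(t,T,(160,250,215,305),7,[(P,24,G),(P,19,Rr),([519.1,162.6,82],12,Y)],'pics/o_t0.png')
ov(s0,S,(250,165,315,225),6,[(P,24,G),(P,19,Rr),([519.1,162.6,82],12,Y)],'pics/o_s0.png')
ov(s,S,(250,150,315,225),6,[(P,24,G),([520,212.6,82],12,Y)],'pics/o_s2.png')
E
```

```text
(no output)
```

View pics/o_t0.png

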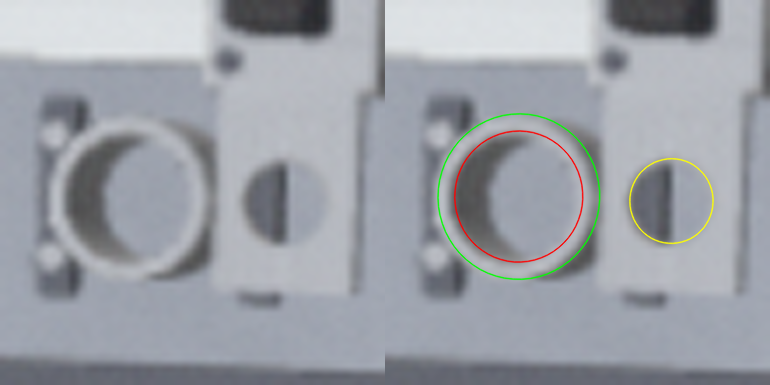

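View pics/o_s0.png

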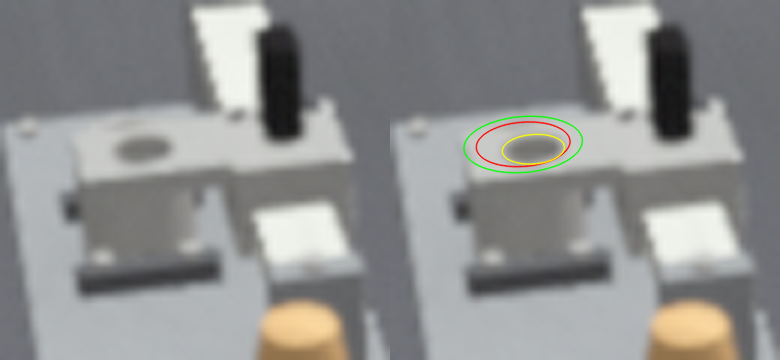

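View pics/o_s2.png

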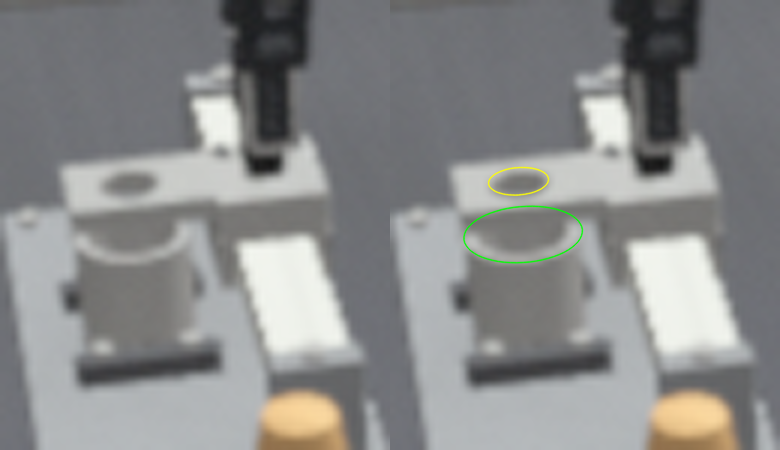

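```bash
python3 - <<'E'
from m import *
np.set_printoptions(precision=2,suppress=True)
t=cv2.imread('pics/top0.png');s0=cv2.imread('pics/side0.png');s=r.grab_frame('side')
cv2.imwrite('pics/side2.png',s)
def cen(img,x0,y0,x1,y1,th):
    g=cv2.cvtColor(img,cv2.COLOR_BGR2GRAY)[y0:y1,x0:x1].astype(float)
    bg=np.percentile(g,85);w=np.clip(bg-g-th,0,None);yy,xx=np.mgrid[y0:y1,x0:x1];return np.array([(w*xx).sum(),(w*yy).sum()])/w.sum()
a=cen(s0,267,184,282,195,12);b=cen(s,263,174,280,187,12);print(a,b)
print('hole side before',atz(S,a,82),'after',atz(S,b,82),atz(S,b,82)-atz(S,a,82))
g=cv2.cvtColor(t,cv2.COLOR_BGR2GRAY)
# pipe ring: radial fit: maximise brightness ring at r 19..24 vs shadows -> fit over x,y
G=cv2.GaussianBlur(g,(0,0),.6).astype(np.float32)
def samp(P):
    uv=proj(T,P).astype(np.float32);return cv2.remap(G,uv[:,0].reshape(-1,1),uv[:,1].reshape(-1,1),cv2.INTER_CUBIC).ravel()
best=[]
for x in np.arange(514,526,.5):
  for y in np.arange(207,220,.5):
    c=[x,y,58]
    v=sum(samp(circ(c,q)).mean() for q in(20.5,21.5,22.5))/3-.5*samp(circ(c,26.5)).mean()-.5*samp(circ(c,16.5)).mean()
    best.append((v,x,y))
best.sort(reverse=True);print(best[:4])
# hole edges in top: rays row-profile
for x0,y0 in [(0,0)]:
    print(g[255:292:3,185:212])
print(g[275:284,170:200])
E
```

```text
[274.14 190.39] [271.   179.85]
hole side before [[520.06 157.14  82.  ]] after [[520.08 211.71  82.  ]] [[ 0.02 54.57  0.  ]]
[(np.float32(36.92714), np.float64(519.5), np.float64(214.5)), (np.float32(36.429832), np.float64(520.0), np.float64(214.5)), (np.float32(36.252754), np.float64(519.5), np.float64(215.0)), (np.float32(36.22525), np.float64(519.0), np.float64(214.5))]
[[225 225 225 222 208 189 182 179 173 166 156 152 150 150 147 149 149 149
  127 124 130 151 171 183 182 183 183]
 [190 191 192 196 189 159 120 103 108 141 180 187 186 187 186 188 186 187
  188 187 188 190 187 187 188 189 187]
 [161 163 161 164 185 183 179 174 182 186 186 187 188 188 187 188 188 187
  186 186 187 186 187 188 186 187 185]
 [162 162 162 162 160 161 176 184 185 186 187 186 186 185 186 185 187 186
  187 185 185 186 187 184 186 172 142]
 [145 149 154 159 159 164 180 183 185 185 184 184 185 183 184 187 187 184
  185 186 186 184 183 183 183 174 142]
 [178 159 128 113 114 129 174 184 184 185 185 182 185 185 185 190 187 185
  185 185 186 184 185 184 184 171 133]
 [154 167 176 152 115 117 170 183 184 185 18
[... 1173 characters left out ...]
160 159 161 162 165 175
  182 154 139 172 183 183 154 111 102 106 105  91]
 [ 85  81  84  86 101 144 160 160 159 160 161 162 161 161 160 159 162 176
  181 147 134 169 183 182 158 112 104 105 105  91]
 [ 88  82  84  89  99 144 158 161 159 159 161 161 159 160 162 161 164 177
  177 139 131 170 182 183 167 118  99 103 107  90]
 [108  88  89  88  96 132 158 163 162 162 161 160 161 158 159 161 169 182
  171 135 134 170 183 182 175 141 110 104 106  90]
 [124  98  94  94  94 114 157 163 163 162 160 159 159 161 162 165 175 182
  158 118 143 175 183 183 182 158 122 105 105  88]
 [155 115 102  98 101 109 140 159 164 162 162 160 162 162 163 168 182 176
  139  99 144 175 183 184 185 175 152 124 110  87]]
```

```bash
cat >> m.py <<'E'
def fitc(img,C,c0,terms,span=6,st=.25):
    G=cv2.GaussianBlur(cv2.cvtColor(img,cv2.COLOR_BGR2GRAY),(0,0),.5).astype(np.float32)
    def samp(P):
        uv=proj(C,P).astype(np.float32);return cv2.remap(G,uv[:,:1],uv[:,1:],cv2.INTER_CUBIC).ravel()
    B=[]
    for x in np.arange(c0[0]-span,c0[0]+span,st):
      for y in np.arange(c0[1]-span,c0[1]+span,st):
        B.append((sum(w*np.minimum(samp(circ([x,y,c0[2]],q)),255).mean() for q,w in terms),x,y))
    B.sort(reverse=True);return np.array(B[:5])
E
python3 - <<'E'
from m import *
np.set_printoptions(precision=2,suppress=True)
t=cv2.imread('pics/top0.png');s=cv2.imread('pics/side2.png');s0=cv2.imread('pics/side0.png')
print('pipe ring',fitc(t,T,[520,213,58],[(21.5,1),(16.5,-.5),(26.5,-.5)]))
print('pipe in',fitc(t,T,[520,213,58],[(21.3,1),(17,-1)]))
print('pipe out',fitc(t,T,[520,213,58],[(21.7,1),(26.5,-1)]))
print('hole',fitc(t,T,[519,162,82],[(14,1),(10,-1)]))
print('hole side0',fitc(s0,S,[519,162,82],[(14,1),(10,-1)]))
print('hole side2',fitc(s,S,[519,212,82],[(14,1),(10,-1)]))
E
```

```text
pipe ring [[ 43.76 519.5  214.5 ]
 [ 43.62 519.25 214.5 ]
 [ 43.59 519.5  214.25]
 [ 43.57 519.75 214.5 ]
 [ 43.45 519.5  214.75]]
pipe in [[ 44.7  519.25 214.25]
 [ 44.65 519.5  214.25]
 [ 44.45 519.25 214.  ]
 [ 44.45 519.5  214.  ]
 [ 44.4  519.25 214.5 ]]
pipe out [[ 39.22 519.5  214.5 ]
 [ 39.21 519.75 214.5 ]
 [ 39.2  519.5  214.75]
 [ 39.13 519.75 214.75]
 [ 39.03 519.25 214.5 ]]
hole [[ 43.66 518.5  163.25]
 [ 43.59 518.75 163.25]
 [ 43.58 518.5  163.  ]
 [ 43.51 518.75 163.  ]
 [ 43.42 518.5  163.5 ]]
hole side0 [[ 35.19 519.   162.25]
 [ 35.11 518.75 162.  ]
 [ 35.07 519.25 162.5 ]
 [ 35.03 518.75 162.5 ]
 [ 35.02 519.   162.5 ]]
hole side2 [[ 32.94 519.75 209.75]
 [ 32.94 520.   209.5 ]
 [ 32.91 519.5  209.75]
 [ 32.89 520.25 209.75]
 [ 32.89 520.   210.  ]]
```

>>> {"method": "carry_out", "body": {
  "rows": "0 0 0.04 0 0;0 0 0 0 0;0 0 0 0 0;0.2 0 0 0 0;0.4 0 0 0 0;0.7 0 0 0 0;0.7 0 0 0 0;0.7 0 0 -0.6 0;0.7 0 0 -1 0;0.7 0 0 -1 0;0.7 0 0 -1 0;0.7 0 0 -0.7 0"
}}

```text
clock: 6.68
eef_pos: [575.9, 213.1, 250.2]
tcp_rot: [3.141, 0.002, 3.117]
contact_force: [0.1, 0.7, 0.0]
opening: 0.701
```

```bash
python3 - <<'E'
from m import *
to([555.7,-309.5,250],np.pi+.15)
to([555.7,-309.5,250],.15)
print(r.sense()['qpos'])
s=r.grab_frame('side');cv2.imwrite('pics/side3.png',s)
print(fitc(s,S,[519,212,82],[(14,1),(10,-1)]))
E
```

```text
turn first -1.25 then xyz units [ 3.270e+00 -1.712e+01  1.000e-02] now [575.9 213.1 250.2] [3.1407e+00 2.4000e-03 3.1170e+00] t 6.67 F [0.1 0.7 0. ] op 0.701
turn first 21.25 then xyz units [-3.270e+00  1.712e+01  1.000e-02] now [575.9 213.1 250.2] [3.1407e+00 2.4000e-03 3.1170e+00] t 6.67 F [0.1 0.7 0. ] op 0.701
[ 3.52013502e-01  3.37758164e-01  1.66265679e+00 -5.10898580e-06
  1.13864032e+00 -1.19419368e+00]
[[ 32.99623108 520.         210.5       ]
 [ 32.991745   520.         211.        ]
 [ 32.9881134  520.25       210.75      ]
 [ 32.94741821 520.         210.75      ]
 [ 32.93864441 519.5        210.75      ]]
```

```bash
python3 - <<'E'
from m import *
np.set_printoptions(precision=3,suppress=True)
ims={'t':cv2.imread('pics/top0.png'),'s':cv2.imread('pics/side0.png')}
K=6;D={}
for k,C,b in(('t',T,(425,245,470,280)),('s',S,(320,265,365,320))):
    x0,y0,x1,y1=b;g=cv2.resize(ims[k][y0:y1,x0:x1],None,fx=K,fy=K,interpolation=cv2.INTER_LINEAR).max(2)
    D[k]=(C,b,(g<75).astype(np.float32))
    cv2.imwrite(f'pics/mask_{k}.png',(g<75)*255)
def cost(P,k):
    x,y,w=P;C,b,m=D[k]
    c,s=np.cos(w),np.sin(w);pts=[[x+c*a-s*d,y+s*a+c*d,z] for a in(-12,12) for d in(-12,12) for z in(131,181)]
    h=cv2.convexHull(((proj(C,pts)-b[:2]+.5)*K-.5).astype(np.float32))
    M=np.zeros_like(m);cv2.fillConvexPoly(M,np.round(h*16).astype(np.int32),1,cv2.LINE_8,4)
    bt=cv2.convexHull(((proj(C,np.vstack([circ([x,y,181],9),circ([x,y,187],9)]))-b[:2]+.5)*K-.5).astype(np.float32))
    cv2.fillConvexPoly(M,np.round(bt*16).astype(np.int32),0,cv2.LINE_8,4)
    return np.abs(M-m).sum()/K/K
import itertools
for k in ('t','s','ts'):
    B=[]
    for x in np.arange(551,561,1):
        for y in np.arange(-314,-303,1):
            for w in np.radians(np.arange(-45,45,3)):
                B.append((sum(cost((x,y,w),q) for q in k),x,y,np.degrees(w)))
    B.sort();print(k,np.array(B[:4]))
E
```

```text
t [[  69.278  556.    -311.      12.   ]
 [  69.417  556.    -311.       9.   ]
 [  69.444  555.    -311.       9.   ]
 [  69.667  556.    -311.      15.   ]]
s [[  68.583  556.    -306.      -3.   ]
 [  75.639  556.    -305.      -3.   ]
 [  77.833  556.    -307.      -3.   ]
 [  78.361  556.    -306.       0.   ]]
ts [[ 197.361  556.    -307.      -3.   ]
 [ 198.444  556.    -308.       0.   ]
 [ 198.639  555.    -309.      -3.   ]
 [ 199.083  556.    -306.      -3.   ]][ WARN:0@0.158] global loadsave.cpp:1063 imwrite_ Unsupported depth image for selected encoder is fallbacked to CV_8U.
```

>>> {"method": "carry_out", "body": {
  "rows": "0.7 0.1 -0.6 0 -0.5;0.7 0.2 -1 0 -0.5;0.7 0.2 -1 0 0;0.7 0.2 -1 0 0;0.7 0.2 -1 0 0;0.7 0.2 -1 0 0;0.7 0.2 -1 0 0;0.7 0.2 -1 0 0;0.7 0.2 -1 0 0;0.7 0.2 -1 0 0;0.7 0.2 -1 0 0;0.7 0.2 -1 0 0"
}}

```text
clock: 8.22
eef_pos: [542.0, -141.1, 247.8]
tcp_rot: [-3.141, 0.0, -3.027]
contact_force: [-0.3, -0.7, -0.4]
opening: 0.7
```

```bash
python3 - <<'E'
from m import *
np.set_printoptions(precision=2,suppress=True)
t=r.grab_frame('top');cv2.imwrite('pics/top4.png',t);s=r.grab_frame('side');cv2.imwrite('pics/side4.png',s)
print('hole',fitc(t,T,[519,213,82],[(14,1),(10,-1)]))
G=(0,255,0);Y=(0,255,255)
ov(t,T,(150,235,215,305),6,[([519.4,214.4,58],24,G),([519.4,214.4,82],12,Y)],'pics/o_t4.png')
a=[cv2.resize(cv2.imread(f'pics/mask_{k}.png'),(270,300)) for k in 'ts']
t0=cv2.imread('pics/top0.png')[245:280,425:470];s0=cv2.imread('pics/side0.png')[265:320,320:365]
cv2.imwrite('pics/m2.png',np.hstack(a+[cv2.resize(t0,(270,300)),cv2.resize(s0,(270,300))])[:, :800])
E
```

```text
hole [[ 43.25 519.75 211.75]
 [ 43.17 519.75 212.  ]
 [ 43.1  520.   211.75]
 [ 43.05 519.5  211.75]
 [ 43.02 519.75 211.5 ]]
```

View pics/o_t4.png

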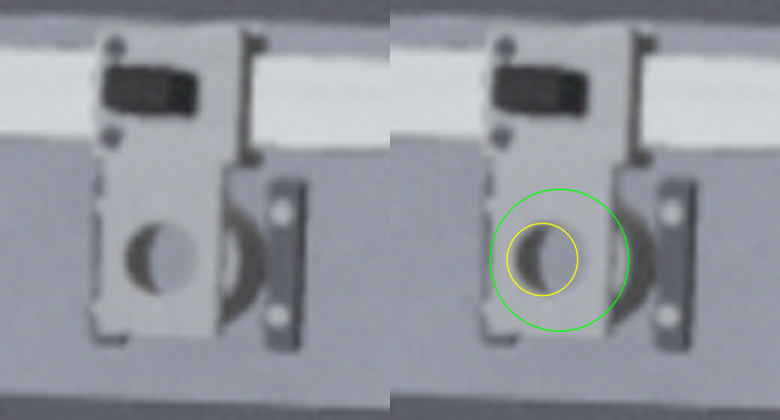

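View pics/m2.png

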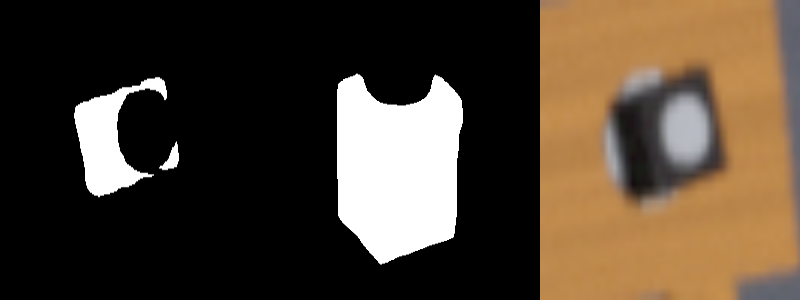

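```bash
python3 - <<'E'
from m import *
np.set_printoptions(precision=2,suppress=True)
p=atz(S,[(331.2,304.3),(338.2,313.2),(350.7,308.5)],131);print(p)
d=np.diff(p,axis=0);print(np.linalg.norm(d,axis=1),np.degrees(np.arctan2(d[:,1],d[:,0])))
print('center',(p[0]+p[2])/2)
q=atz(T,[(425+75/6,245+105/8.57),(425+92/6,245+195/8.57)],131);print(q)
d=np.diff(q,axis=0);print(np.linalg.norm(d,axis=1),np.degrees(np.arctan2(d[:,1],d[:,0])))
to([576.1,213.5,119.5],np.pi-.0243)
E
```

```text
[[ 543.68 -299.51  131.  ]
 [ 548.92 -319.96  131.  ]
 [ 568.82 -314.92  131.  ]]
[21.12 20.53] [-75.62  14.21]
center [ 556.25 -307.21  131.  ]
[[ 562.13 -298.87  131.  ]
 [ 542.13 -304.31  131.  ]]
[20.73] [-164.77]
turn first 0.98 then xyz units [-0.85 11.89  4.27] now [ 541.9 -142.4  247.7] [-3.14  0.   -3.03] t 8.32 F [-0.5  1.1 -0.5] op 0.703
```

The top and side views agree that the guide stopped short: the hole is at y≈211.7 and the pipe at y≈214.4, because the knob lagged in the jaws. I'm going back to nudge it about 2.7 mm.

>>> {"method": "carry_out", "body": {
  "rows": "0.7 0 0.5 0 0.49;0.7 0 0.9 0 0.49;0.7 -0.1 1 0 0;0.7 -0.1 1 0 0;0.7 -0.1 1 0 0;0.7 -0.1 1 0 0;0.7 -0.1 1 0 0;0.7 -0.1 1 0 0;0.7 -0.1 1 0 0;0.7 -0.1 1 0 0;0.7 -0.1 1 0 0;0.7 0 1 0 0"
}}

```text
clock: 9.82
eef_pos: [572.4, 202.8, 247.6]
tcp_rot: [3.141, 0.0, 3.12]
contact_force: [0.9, -0.9, 0.5]
opening: 0.7
```

```bash
python3 - <<'E'
from m import *
to([576.1,213.5,119.5],np.pi-.0243)
E
```

```text
turn first 0.02 then xyz units [-0.11  0.36  4.27] now [572.4 202.8 247.6] [3.1412e+00 1.0000e-04 3.1200e+00] t 9.82 F [ 0.9 -0.9  0.5] op 0.7
```

>>> {"method": "carry_out", "body": {
  "rows": "0.7 -0.1 0.1 0.8 0;0.7 0 0 1 0;0.7 0 0 1 0;0.7 0 0 0.8 0;0.7 0 0 0 0;0.7 0 0 0 0"
}}

```text
clock: 10.58
eef_pos: [576.2, 204.6, 140.3]
tcp_rot: [3.141, 0.001, 3.12]
contact_force: [-0.2, -0.4, 0.3]
opening: 0.696
```

```bash
python3 - <<'E'
from m import *
to([576.1,213.5,117.5],np.pi-.0243)
E
```

```text
turn first 0.02 then xyz units [0.01 0.3  0.76] now [576.2 204.6 140.3] [3.1411e+00 1.0000e-03 3.1200e+00] t 10.57 F [-0.2 -0.4  0.3] op 0.696
```

>>> {"method": "carry_out", "body": {
  "rows": "0.7 0 0.25 0.4 0.02;0.7 0 0 0.35 0;0.7 0 0 0 0;0.4 0 0 0 0;0.1 0 0 0 0;0 0 0 0 0;0 0 0 0 0;0 0 0.06 0 0;0 0 0.06 0 0;0 0 0 0 0;0 0 0 0 0",
  "newtons": 30
}}

```text
clock: 11.95
eef_pos: [576.3, 215.2, 117.2]
tcp_rot: [3.141, 0.001, 3.117]
contact_force: [-0.9, -0.6, 5.2]
opening: 0.272
```

```bash
python3 - <<'E'
from m import *
to([576.1,215.7,119.5],np.pi-.0243)
s=r.grab_frame('side');cv2.imwrite('pics/side5.png',s)
print(fitc(s,S,[519,212,82],[(14,1),(10,-1)]))
E
```

```text
turn first -0.00 then xyz units [ 0.01  0.01 -0.08] now [576.3 215.2 117.2] [3.1415e+00 6.0000e-04 3.1170e+00] t 11.95 F [-0.9 -0.6  5.2] op 0.272
[[ 33.46687317 520.         212.5       ]
 [ 33.38798523 519.75       212.75      ]
 [ 33.3747406  519.5        212.25      ]
 [ 33.37435913 519.75       212.5       ]
 [ 33.37371826 519.5        212.5       ]]
```

>>> {"method": "carry_out", "body": {
  "rows": "0 0 0.03 0 0;0 0 0 0 0;0 0 0 0 0"
}}

```text
clock: 12.38
eef_pos: [576.3, 216.1, 117.2]
tcp_rot: [3.142, 0.001, 3.117]
contact_force: [-0.3, -2.0, 5.8]
opening: 0.272
```

```bash
python3 - <<'E'
from m import *
to([576.1,215.7,119.5],np.pi-.0243)
s=r.grab_frame('side');cv2.imwrite('pics/side6.png',s)
print(fitc(s,S,[519,212,82],[(14,1),(10,-1)]))
for i in range(2,7):
    if i!=4 or 1:
        b=cv2.imread(f'pics/side{i}.png')
# phase check vs side5
E
```

```text
turn first -0.00 then xyz units [ 0.01 -0.01 -0.08] now [576.3 216.1 117.2] [3.1415e+00 6.0000e-04 3.1170e+00] t 12.38 F [-0.3 -2.   5.8] op 0.272
[[ 33.56214905 520.         214.25      ]
 [ 33.53486633 520.         213.75      ]
 [ 33.49154663 520.         214.        ]
 [ 33.48744202 519.75       214.        ]
 [ 33.48164368 519.75       214.25      ]]
```

>>> {"method": "carry_out", "body": {
  "rows": "0.2 0 0 0 0;0.4 0 0 0 0;0.7 0 0 0 0;0.7 0 0 0 0;0.7 0 0 -0.6 0;0.7 0 0 -1 0;0.7 0 0 -1 0;0.7 0 0 -1 -1;0.7 0 0 -0.8 -1"
}}

```text
clock: 13.55
eef_pos: [576.4, 216.2, 251.6]
tcp_rot: [3.141, 0.002, -2.882]
contact_force: [-0.5, 0.4, 0.6]
opening: 0.698
```

```bash
python3 - <<'E'
from m import *
to([555.8,-309,250],np.pi+.255)
E
```

```text
turn first 0.03 then xyz units [  5.08 -16.77   0.05] now [576.4 216.2 251.6] [ 3.1414e+00  2.2000e-03 -2.8824e+00] t 13.55 F [-0.5  0.4  0.6] op 0.698
```

>>> {"method": "carry_out", "body": {
  "rows": "0.7 0.3 -0.98 0 0;0.7 0.3 -0.98 0 0;0.7 0.3 -0.98 0 0;0.7 0.3 -0.98 0 0;0.7 0.3 -0.98 0 0;0.7 0.3 -0.98 0 0;0.7 0.3 -0.98 0 0;0.7 0.3 -0.98 0 0;0.7 0.3 -0.98 0 0;0.7 0.3 -0.98 0 0;0.7 0.3 -0.98 0 0;0.7 0.3 -0.98 0 0"
}}

```text
clock: 15.05
eef_pos: [560.5, -153.7, 250.2]
tcp_rot: [-3.141, 0.001, -2.887]
contact_force: [0.7, 0.1, 1.0]
opening: 0.7
```

>>> {"method": "carry_out", "body": {
  "rows": "0.7 0.3 -0.98 0 0;0.7 0.3 -0.98 0 0;0.7 0.3 -0.98 0 0;0.7 0.3 -0.98 0 0;0.7 0.2 -0.98 0 0;0.7 0 0 0 0;0.7 0 0 0 0"
}}

```text
clock: 15.92
eef_pos: [556.7, -305.0, 249.4]
tcp_rot: [3.141, 0.0, -2.887]
contact_force: [0.6, -0.5, -0.3]
opening: 0.701
```

```bash
python3 - <<'E'
from m import *
np.set_printoptions(precision=2,suppress=True)
to([555.8,-309,163],np.pi+.255)
t=r.grab_frame('top');cv2.imwrite('pics/top7.png',t);s=r.grab_frame('side');cv2.imwrite('pics/side7.png',s)
print('hole',fitc(t,T,[519,213,82],[(14,1),(10,-1)]))
print('hole side',fitc(s,S,[519,213,82],[(14,1),(10,-1)]))
G=(0,255,0);Y=(0,255,255)
ov(t,T,(150,235,215,305),6,[([519.4,214.4,58],24,G),([519.4,214.4,82],12,Y)],'pics/o_t7.png')
cv2.imwrite('pics/s7.png',cv2.resize(s[150:350,230:430],None,fx=3,fy=3))
E
```

```text
turn first -0.00 then xyz units [ 0.06 -0.12  2.88] now [ 556.7 -305.   249.4] [ 3.14  0.   -2.89] t 15.93 F [ 0.6 -0.5 -0.3] op 0.701
hole [[ 48.62 519.75 214.75]
 [ 48.52 519.75 215.  ]
 [ 48.5  519.5  214.75]
 [ 48.44 519.75 214.5 ]
 [ 48.38 519.5  215.  ]]
hole side [[ 33.91 520.   214.25]
 [ 33.88 520.   213.75]
 [ 33.86 519.75 214.  ]
 [ 33.85 519.75 214.25]
 [ 33.84 520.   214.  ]]
```

View pics/o_t7.png

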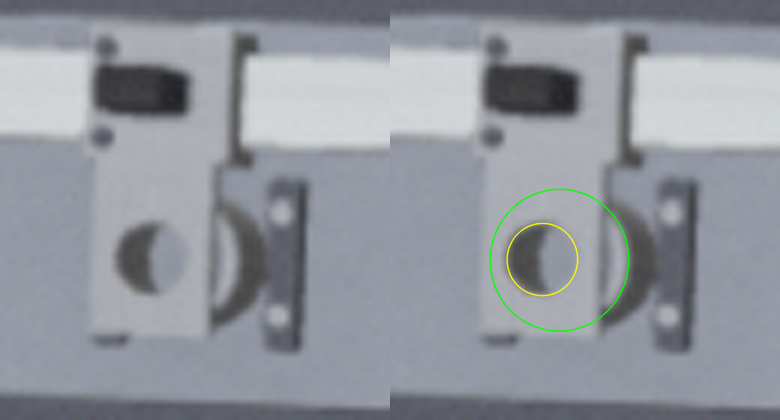

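View pics/s7.png

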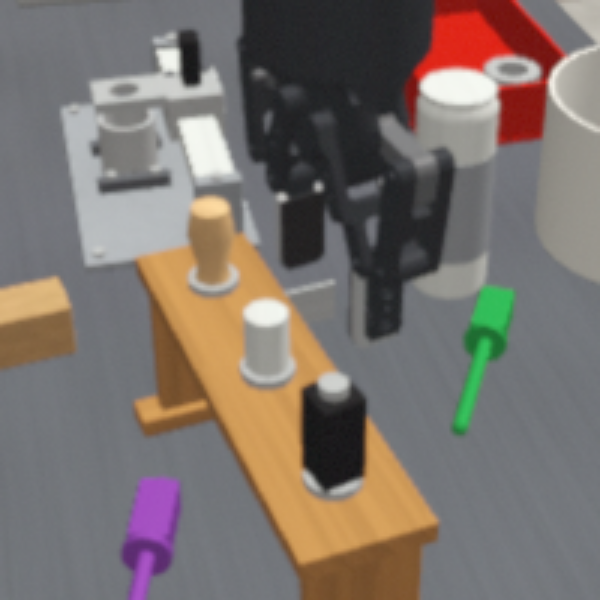

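The hole now fits at y≈214.7 against the pipe at 214.4, so the guide is centred. The coloured look-alikes seem to have moved, so I'll check those next.

```bash
python3 - <<'E'
import cv2,numpy as np
a=[cv2.imread(f'pics/side{i}.png')[200:420,220:440] for i in(0,1,4,7)]
b=[cv2.resize(cv2.imread(f'pics/top{i}.png')[150:390,300:520],(220,240)) for i in(0,1,4,7)]
cv2.imwrite('pics/cmp.png',cv2.resize(np.vstack([np.hstack(a),np.hstack(b)]),(800,418)))
E
```

```text
(no output)
```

View pics/cmp.png

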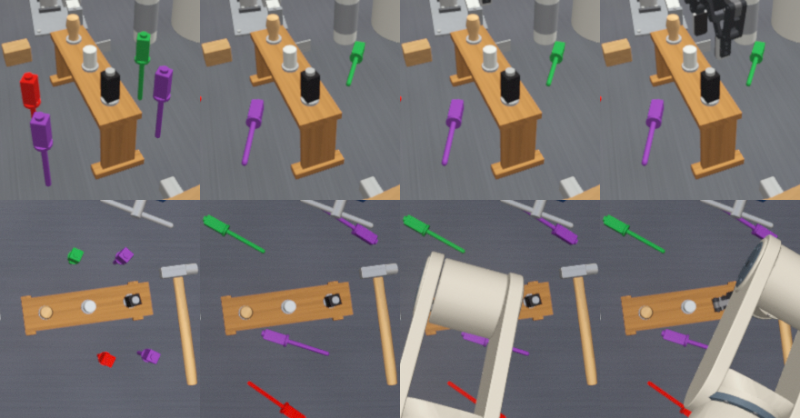

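View pics/side7.png

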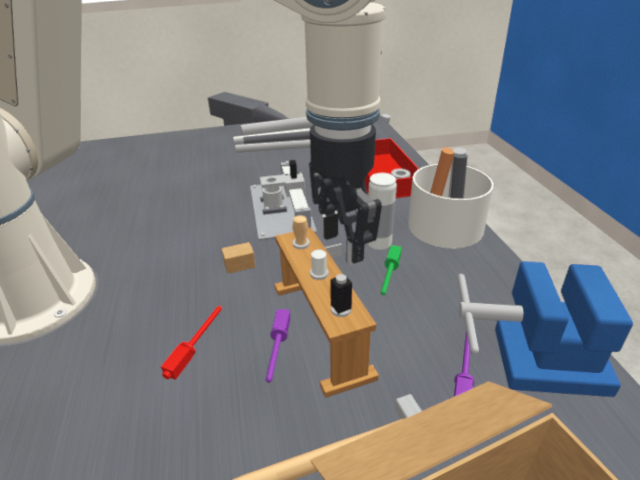

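```bash
python3 - <<'E'
from m import *
np.set_printoptions(precision=1,suppress=True)
e=np.array([556.7,-305,249.4]);y=np.array([np.sin(np.pi+.255),-np.cos(np.pi+.255),0])
print(proj(S,[e-[0,0,16],e-[0,0,16]+y*35,e-[0,0,16]-y*35]), proj(S,[[555.8,-309,187]]))
for q in ((334,381),):
    print(atz(S,f((334,381),230,150,3),187))
s=cv2.imread('pics/side7.png');cv2.imwrite('pics/s7b.png',cv2.resize(s[190:330,290:400],None,fx=4,fy=4,interpolation=cv2.INTER_CUBIC))
E
```

```text
[[341.1 248.1]
 [328.7 235.2]
 [354.7 262.2]] [[341.1 277.2]]
[[ 556.  -307.8  187. ]]
```

View pics/s7b.png

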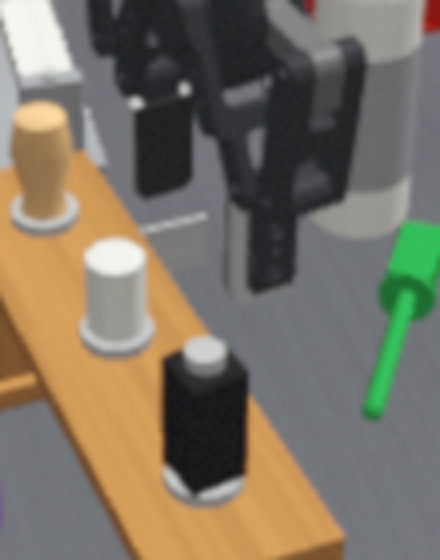

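>>> {"method": "carry_out", "body": {
  "rows": "0.7 0.05 -0.12 0.8 0;0.7 0 0 0.8 0;0.7 0 0 0.6 0;0.7 0 0 0.5 0;0.7 0 0 0.17 0;0.7 0 0 0 0;0.4 0 0 0 0;0.1 0 0 0 0;0 0 0 0 0;0 0 0 0 0;0 0 0 0 0;0 0 0 0 0",
  "newtons": 60
}}

```text
clock: 17.52
eef_pos: [556.6, -309.4, 163.4]
tcp_rot: [-3.141, 0.001, -2.887]
contact_force: [-1.4, 2.2, 5.7]
opening: 0.268
```

```bash
python3 - <<'E'
from m import *
to([555.8,-309,163],np.pi+.255)
print(r.sense()['wrist_torque'])
s=r.grab_frame('side');cv2.imwrite('pics/side8.png',s);cv2.imwrite('pics/s8b.png',cv2.resize(s[190:330,290:400],None,fx=4,fy=4,interpolation=cv2.INTER_CUBIC))
E
```

```text
turn first -0.00 then xyz units [0.02 0.02 0.01] now [ 556.6 -309.4  163.4] [-3.1409e+00  9.0000e-04 -2.8870e+00] t 17.52 F [-1.4  2.2  5.7] op 0.268
[ 0.17284643  0.15504408 -0.01231437]
```

View pics/s8b.png

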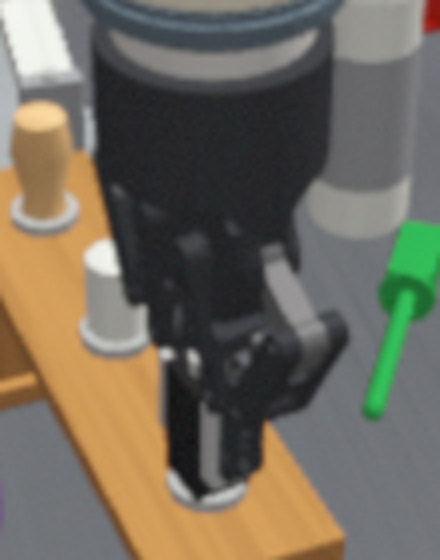

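>>> {"method": "carry_out", "body": {
  "rows": "0 0 0 -0.1 0;0 0 0 -0.2 0;0 0 0 -0.4 0;0 0 0 -0.5 0;0 0 0 -0.5 0;0 0 0 -0.5 0;0 0 0 -0.5 0;0 0 0 -0.5 0;0 0 0 -0.5 0;0 0 0 -0.5 0;0 0 0 -0.8 0;0 0 0 -0.8 0"
}}

```text
clock: 19.08
eef_pos: [556.1, -309.3, 337.8]
tcp_rot: [3.141, -0.0, -2.887]
contact_force: [-0.1, -0.3, -2.0]
opening: 0.276
```

>>> {"method": "carry_out", "body": {
  "rows": "0 0 0 -0.5 0;0 0 0 0 0;0 0 0 0 0"
}}

```text
clock: 19.45
eef_pos: [555.9, -309.1, 350.7]
tcp_rot: [3.141, -0.001, -2.887]
contact_force: [0.4, -0.0, -1.9]
opening: 0.276
```

```bash
python3 - <<'E'
from m import *
to([519.6,214.6,347],np.pi+.255)
t=r.grab_frame('top');cv2.imwrite('pics/top9.png',t);s=r.grab_frame('side');cv2.imwrite('pics/side9.png',s);cv2.imwrite('pics/s9b.png',cv2.resize(s[130:330,250:450],None,fx=3,fy=3,interpolation=cv2.INTER_CUBIC))
E
```

```text
turn first -0.00 then xyz units [-3.23 17.2   0.12] now [ 555.9 -309.1  350.7] [ 3.1406e+00 -1.1000e-03 -2.8869e+00] t 19.45 F [ 0.4 -0.  -1.9] op 0.276
```

View pics/s9b.png

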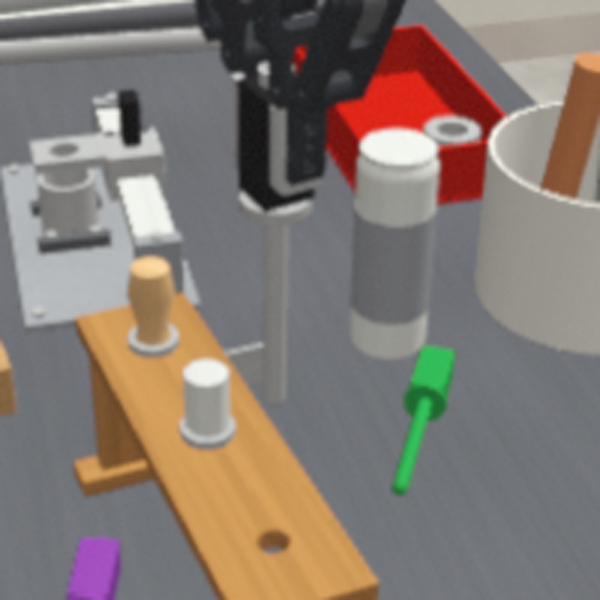

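>>> {"method": "carry_out", "body": {
  "rows": "0 -0.1 0.4 0 0;0 -0.2 0.8 0 0;0 -0.19 1 0 0;0 -0.19 1 0 0;0 -0.19 1 0 0;0 -0.19 1 0 0;0 -0.19 1 0 0;0 -0.19 1 0 0;0 -0.19 1 0 0;0 -0.19 1 0 0;0 -0.19 1 0 0;0 -0.19 1 0 0"
}}

```text
clock: 21.05
eef_pos: [534.4, 34.9, 351.7]
tcp_rot: [3.141, 0.0, -2.886]
contact_force: [-0.9, 0.7, -2.1]
opening: 0.279
```

>>> {"method": "carry_out", "body": {
  "rows": "0 -0.19 1 0 0;0 -0.19 1 0 0;0 -0.19 1 0 0;0 -0.19 1 0 0;0 -0.19 1 0 0;0 -0.1 0.6 0 0;0 0 0.3 0 0.5;0 0 0 0 1;0 0 0 0 1;0 0 0 0 1;0 0 0 0 1;0 0 0 0 1"
}}

```text
clock: 22.55
eef_pos: [520.7, 212.0, 351.7]
tcp_rot: [-3.141, -0.0, 2.624]
contact_force: [-0.7, -0.7, -2.1]
opening: 0.276
```

>>> {"method": "carry_out", "body": {
  "rows": "0 0 0 0 1;0 0 0 0 1;0 0 0 0 1;0 0 0 0 1;0 0 0 0 1;0 0 0 0 0.75;0 0 0 0 0;0 0 0 0 0"
}}

```text
clock: 23.55
eef_pos: [521.1, 211.8, 351.7]
tcp_rot: [3.142, 0.0, 1.828]
contact_force: [-0.0, -0.5, -1.9]
opening: 0.271
```

```bash
python3 - <<'E'
from m import *
to([519.6,214.6,347],np.pi/2+.255)
t=r.grab_frame('top');cv2.imwrite('pics/top10.png',t);s=r.grab_frame('side');cv2.imwrite('pics/side10.png',s)
cv2.imwrite('pics/c10.png',np.hstack([cv2.resize(t[200:330,110:240],None,fx=3,fy=3,interpolation=cv2.INTER_CUBIC),cv2.resize(s[90:220,210:340],None,fx=3,fy=3,interpolation=cv2.INTER_CUBIC)]))
E
```

```text
turn first 0.02 then xyz units [ 0.1  -0.03  0.16] now [521.1 211.8 351.7] [3.1416 0.     1.8279] t 23.55 F [-0.  -0.5 -1.9] op 0.271
```

View pics/c10.png

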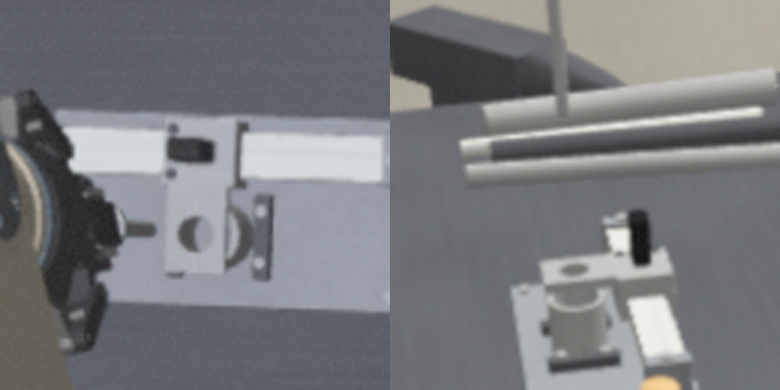

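```bash
cat >> m.py <<'E'
def axis_overlay(img,C,box,k,tip,fn,extra=[],L=100,tilt=(0,0)):
    x0,y0,x1,y1=box
    o=cv2.resize(img[y0:y1,x0:x1],None,fx=k,fy=k,interpolation=cv2.INTER_CUBIC);raw=o.copy()
    tip=np.array(tip,float);top=tip+[tilt[0]*L,tilt[1]*L,L]
    def dr(P,col,cl=True):
        p=(proj(C,P)-[x0,y0]+.5)*k-.5;cv2.polylines(o,[np.round(p*8).astype(np.int32)],cl,col,1,cv2.LINE_AA,3)
    dr(circ(tip,5),(0,255,0));dr(np.array([tip,top]),(0,255,255),False)
    for c,rad in extra: dr(circ(c,rad),(0,0,255))
    cv2.imwrite(fn,np.hstack([raw,o]))
E
python3 - <<'E'
from m import *
t=cv2.imread('pics/top10.png');s=cv2.imread('pics/side10.png')
tip=[521.1,211.8,213.3]
h=([519.6,214.6,82],12)
axis_overlay(t,T,(140,255,190,295),8,tip,'pics/a_t.png',[h])
axis_overlay(s,S,(240,80,300,190),6,tip,'pics/a_s.png',[h])
E
```

```text
(no output)
```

View pics/a_t.png

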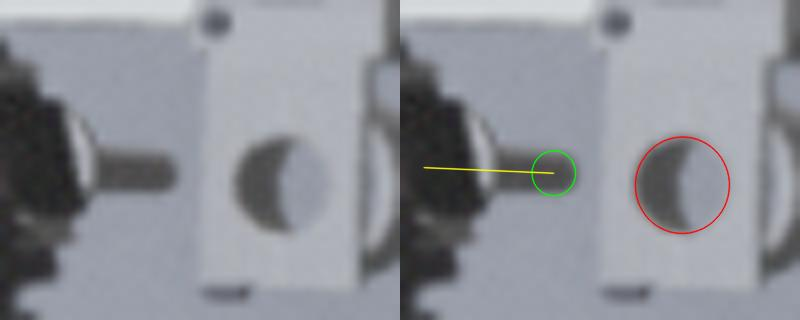

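View pics/a_s.png

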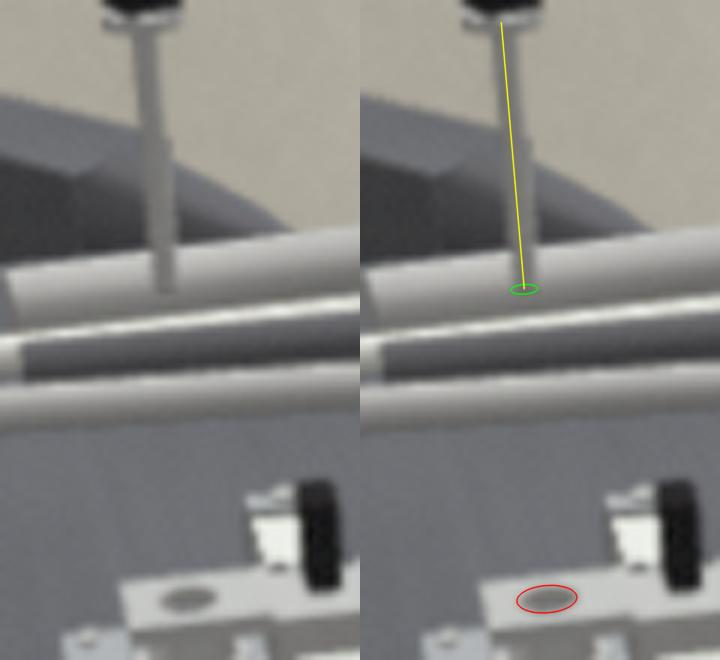

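Both views match the predicted rod axis and tip within about half a millimetre, so the probe is upright. I'll line it up and descend to just above the guide.

>>> {"method": "carry_out", "body": {
  "rows": "0 0.1 -0.03 0.3 0;0 0 0 0.6 0;0 0 0 0.7 0;0 0 0 0.7 0;0 0 0 0.7 0;0 0 0 0.5 0;0 0 0 0.2 0;0 0 0 0 0;0 0 0 0 0"
}}

```text
clock: 24.78
eef_pos: [520.2, 214.6, 241.4]
tcp_rot: [3.14, -0.0, 1.825]
contact_force: [0.8, -0.6, -1.4]
opening: 0.272
```

```bash
python3 - <<'E'
from m import *
e=r.sense()['eef_pos']
to([519.7,214.7,171.4],np.pi/2+.255)
t=r.grab_frame('top');cv2.imwrite('pics/top11.png',t);s=r.grab_frame('side');cv2.imwrite('pics/side11.png',s)
tip=e-[0,0,138.4]
h=([519.7,214.7,82],12)
axis_overlay(t,T,(150,255,200,295),8,tip,'pics/a_t.png',[h])
axis_overlay(s,S,(240,120,300,210),6,tip,'pics/a_s.png',[h])
E
```

```text
turn first -0.00 then xyz units [ 0.01 -0.01  2.33] now [520.2 214.6 241.4] [ 3.1404e+00 -1.0000e-04  1.8255e+00] t 24.77 F [ 0.8 -0.6 -1.4] op 0.272
```

View pics/a_t.png

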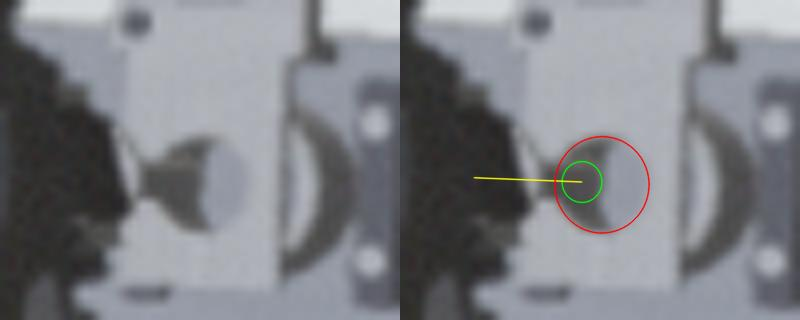

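View pics/a_s.png

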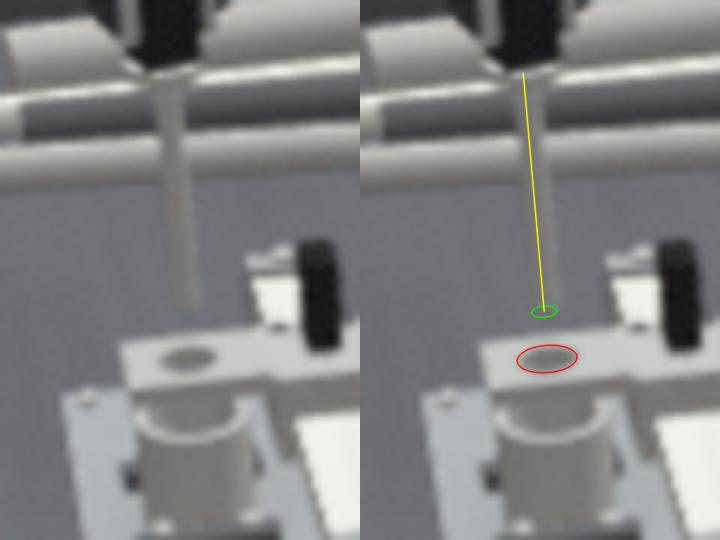

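>>> {"method": "carry_out", "body": {
  "rows": "0 0.01 -0.02 0 0;0 0 0 0.1 0;0 0 0 0.2 0;0 0 0 0.2 0;0 0 0 0.2 0;0 0 0 0.2 0;0 0 0 0.1 0;0 0 0 0 0;0 0 0 0 0"
}}

```text
clock: 26.0
eef_pos: [519.2, 214.6, 210.9]
tcp_rot: [3.141, -0.0, 1.825]
contact_force: [0.8, -0.0, -3.1]
opening: 0.277
```

```bash
cat > chk.py <<'E'
from m import *
import sys
n=sys.argv[1]
np.set_printoptions(precision=2,suppress=True)
e=r.sense()['eef_pos']
to([519.5,214.7,171.4],np.pi/2+.255)
print(r.sense()['contact_force'],r.sense()['wrist_torque'])
t=r.grab_frame('top');cv2.imwrite(f'pics/top{n}.png',t);s=r.grab_frame('side');cv2.imwrite(f'pics/side{n}.png',s)
tip=e-[0,0,138.4]
h=([519.7,214.7,82],12)
axis_overlay(t,T,(150,255,200,295),8,tip,'pics/a_t.png',[h])
axis_overlay(s,S,(240,130,300,210),6,tip,'pics/a_s.png',[h])
cv2.imwrite('pics/a_ts.png',np.vstack([cv2.resize(cv2.imread('pics/a_t.png'),(720,288)),cv2.resize(cv2.imread('pics/a_s.png'),(720,480))])[:, :])
E
python3 chk.py 12
```

```text
turn first -0.00 then xyz units [0.   0.01 1.32] now [519.2 214.6 210.9] [ 3.14 -0.    1.83] t 26.0 F [ 0.8 -0.  -3.1] op 0.277
[ 0.77 -0.03 -3.12] [-0.   -0.01  0.03]
```

View pics/a_t.png

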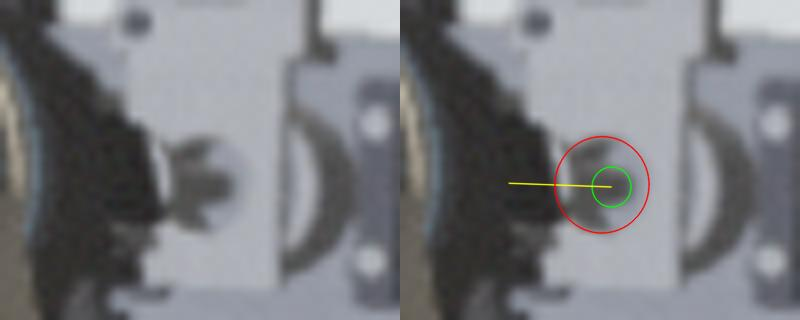

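View pics/a_s.png

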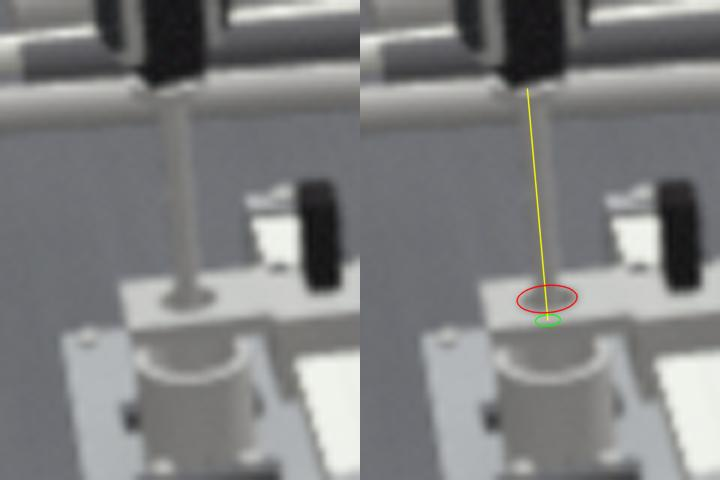

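>>> {"method": "carry_out", "body": {
  "rows": "0 0 0 0.1 0;0 0 0 0.2 0;0 0 0 0.2 0;0 0 0 0.2 0;0 0 0 0.2 0;0 0 0 0.2 0;0 0 0 0.15 0;0 0 0 0.06 0;0 0 0 0 0;0 0 0 0 0;0 0 0 0 0"
}}

```text
clock: 27.48
eef_pos: [519.2, 214.6, 171.6]
tcp_rot: [3.141, -0.0, 1.825]
contact_force: [-0.4, 0.2, -2.7]
opening: 0.274
```

```bash
python3 chk.py 13
```

```text
turn first -0.00 then xyz units [0.   0.01 0.01] now [519.2 214.6 171.6] [ 3.14 -0.    1.83] t 27.48 F [-0.4  0.2 -2.7] op 0.274
[-0.41  0.23 -2.67] [-0.02  0.04  0.03]
```

View pics/a_t.png

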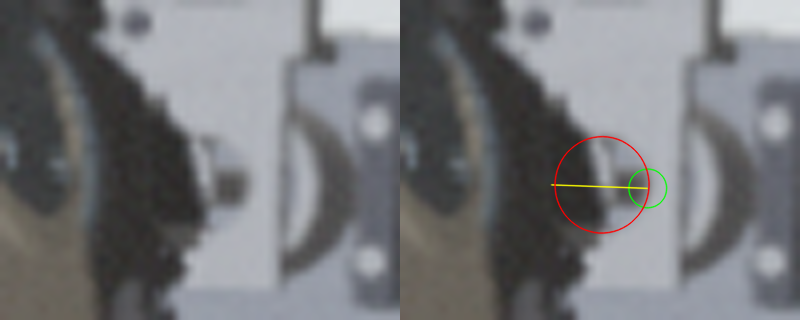

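View pics/a_s.png

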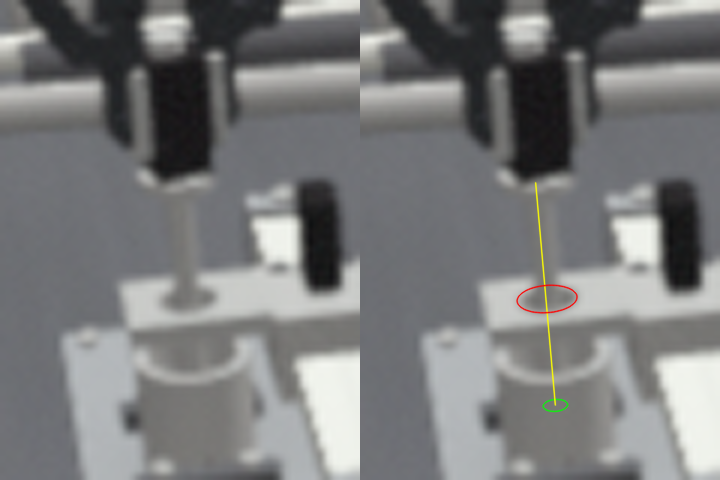

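```bash
python3 - <<'E'
from m import *
np.set_printoptions(precision=4,suppress=True)
s=cv2.imread('pics/side13.png');t=cv2.imread('pics/top13.png')
print('hole side',fitc(s,S,[519.7,214,82],[(14,1),(10,-1)])[:2])
q=r.sense();print(q['qvel'],q['eef_pos'],q['tcp_rot'],q['clock'])
print(r.sign_off())
E
```

```text
hole side [[ 32.4703 520.2    214.75  ]
 [ 32.4569 519.95   214.5   ]]
[ 0.      0.001   0.0012 -0.0011 -0.0001  0.0001] [519.1698 214.5611 171.5353] [ 3.1413 -0.      1.8255] 27.575
the job is handed in; nothing more can be done
None
```

I handed the job in at 27.6 s. The guide hole is centred over the pipe, and the probe is held still and upright through it, with its tip about halfway down the bore. `sign_off` gave no verdict.

- **Guide:** the first slide stopped about 2.7 mm short, because the knob lagged in the jaws. I went back and nudged it before touching the probe. The hole then measured (519.7, 214.7) from the top camera, against a pipe centre of about (519.4, 214.4). The side camera's last reading agreed within about 1 mm.
- **Probe:** I gripped the square grip at 60 N, lifted it straight out of the rack and lowered it slowly through the hole. At the end the gripper stood at (519.2, 214.6, 171.5). That puts the tip at about z = 33 mm, the middle of the bore, and less than 1 mm off centre in the hole. The tip height comes from the arm's position and the starting height of the hanging probe; the side view of the collar agrees.
- **Final state:** the tool was vertical within 0.001 rad and joint speeds were near zero. I saw no sign of contact on the way down: sideways forces stayed under 1 N, and the pictures show the rod clear of the hole edge.
- **Small disagreements:** just above the guide, the side view put the rod about 1 mm further in +x than the arm's reading, so I shifted it slightly before going in. The vertical force wandered between −1.4 and −3.1 N while holding the probe; I took that as noise plus the probe's weight.
- **Other items:** the green, purple and red look-alikes had fallen over by 2.6 s, before the arm came near them. I didn't touch them, the other tools or the clutter, though I made no separate final check of where those stood.

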